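# Hang the headphones on their stand

### The arm

A 7-joint arm with a two-finger parallel gripper is mounted at the origin on the work surface. World frame = base frame: x ahead of the robot, y to its left, z up, the work surface at z = 0. Lengths are in m, angles in rad, forces in N, time in s.
With the tool pointing down it reaches from about 0.4 to 0.9 m from the base axis. Payload 5.6 kg.
Tool frame: the origin (TCP) lies midway between the tips of the shut fingers; the grasp point (between the pads) lies 19 mm behind it; y points along the fingers, z is the direction in which the jaws open and shut, and the axes are right-handed (so a half turn about y gives the same grasp; the last joint's range is limited). The gripper opens to 92 mm and grips with 3 to 60 N. Pads are 20 mm wide; open, the fingers measure 128 mm over their backs; the gripper's body (75 mm by 189 mm) begins 69 mm behind the grasp point.
Start: joints at [1.064, 0.468, -0.012, 1.603, 0.006, 1.071, -0.056], TCP at [0.291, -0.581, 0.215] pointing down, gripper open.
Joint ranges: [-2.53, 2.53], [-0.31, 2.02], [-1.57, 1.55], [0.28, 2.44], [-1.29, 4.43], [0.15, 1.84], [-2.92, 2.92]. Speed limits (rad/s): [2.57, 2.57, 3.14, 3.14, 3.14, 3.14, 3.14].

### API

Orientations are given as a 3x3 rotation matrix whose columns are the frame's x, y, z axes.
In Python, from station import env, effector, solver, viewer, workorder, search_frame, tip_of gives the robot as it stands. Calls block until the motion is done:
- env.reach(position, orientation): joint-space move of the TCP to a pose.
- env.movel(position, frame=None, rate=0.15): straight line of the TCP; frame=None keeps the orientation; rate is the mean speed in m/s.
- env.goto_joints(angles): joint-space move.
- effector.release() and effector.grasp(squeeze=None): open the fingers fully, or close them until they stop; squeeze is the grip in N (None keeps the last).
- env.pause(seconds).
- solver.inverse_kinematics(position, orientation): joint angles nearest the present ones, or None.
- env.sense(): the state.
- viewer.read_camera(name): name is "side" or "top" or "wrist"; returns (picture, depth): 420x560x3 uint8, red, green, blue; 420x560 float32, m along the optical axis (not along the pixel's ray), 0 where there is no reading.
- viewer.camera_info(name): a dict with "intrinsics" (3x3 intrinsics, pixels), "eye" and "rotation" of the camera in the world; the wrist camera has in their place "T_tool_cam" (4x4, takes a point from camera to tool coordinates, whose origin is the TCP and whose axes are the tool frame's). Camera axes: x right, y up, looking along -z (the intrinsics and any distortion apply to the point x, -y, -z); pixel columns grow to the right and rows downward; lengths in m; the calibration is good to about 2 mm. The wrist camera is an equidistant fisheye: a pixel r from the principal point sees the ray r / f radians off the axis. A picture is of the moment at which its call begins: read the wrist's pose just before it. camera_info takes no time and is no camera call.
A pose or a line that the arm cannot do raises env.PlanningError and nothing moves.
- workorder.finish_job(): hands the job in, once; it reports no verdict.
Trained networks look in the newest picture that a camera, given by its name, has taken for a name from the list of things; names that differ only in an ending like _2 or _b are one class to them, and where a whole thing is asked for, a point or a joint stands for the part that bears it (a point fixed in the world has none). Each returns a list of dicts, best first, with "score" (0 to 1); they miss things now and then, are a little off and sometimes report something else, mostly with a low value. They report only what shows in the picture. A call takes as long as a camera call. They do not tell look-alikes from the thing itself.
- search_frame(camera, name): "at" ([x, y, z] in m, in world coordinates, good to about 4 mm: the middle of the surface that is visible of it).
- tip_of(camera, name): "at" ([x, y, z] in m, in world coordinates, good to about 4 mm: a listed point, or the origin of a listed thing).
The state is a dict: "t": time; "joint_positions": joint angles; "joint_velocities": joint speeds; "tau": joint torques, N m; "ee_pos": TCP position; "tcp_rot": TCP orientation; "wrist_force": force on the tool from outside, world axes, zero at the start; "moment": the same for the moment, N m; "gripper_width": finger opening in m.
Only numpy, scipy, OpenCV 4.12 (cv2) and the standard library are available. Lean on these libraries where they do the work, as an engineer would, in place of code of your own. Each camera call takes 0.05 s, during which the arm holds its last target.

### The job

Hang the headphones that stand on the bedside top over the horizontal bar of their stand, the headband lying squarely across the bar between its two wooden end knobs and one ear cup hanging level on each side. Set them onto the bar without letting them drop, then let go. Leave the cup, the alarm clock and the jar where they are.

Things in the scene. Friction and masses are not known exactly. Their poses are not given: they have to be found in the camera images.
- headset: Rigid headphones, 0.2 kg, standing on their flat ear cups. An arch in their y-z plane, 165 mm wide (y), 149 high; the way through it is along x. Black headband 26 mm wide (x), 16 thick, a half-ellipse, its topmost 23 mm flat. Blue cups with black pads at y = -68 and +68 mm, 56 (x) by 29 (y) by 66 mm high, 106 mm clear between. Origin: midway between the cups, at their underside. Ends alike.
- crown_top (a point): Centre of the top face of the headband, 149 mm above the headphones' origin (axes as the headphones).
- crown_under (a point): Centre of the underside of the headband at its top, 133 mm above the headphones' origin, 16 mm below crown_top: the place that comes to rest on the bar (axes as the headphones).
- stand: Fixed T-shaped stand: wooden base disc 120 mm across, 12 thick; a post 14 mm across in its middle; on top a level round aluminium bar 16 mm thick along the stand's x. Wooden knobs 24 mm across close its ends; the free bar runs from x = -62 to +62 mm. Bar axis 152 mm, bar top 160 mm above the table. Origin: centre of the base's underside. Ends alike.
- bar_top (a point): Middle of the bar's top line, 160 mm above the table (axes as the stand: x along the bar, z up).
- mug: A bystander: blue ceramic cup without handle, 76 mm across, 90 mm high. Origin: centre of its underside.
- clock: A bystander: white alarm clock, a rounded block 45 (its x) by 75 (its y) by 80 mm high with round dials on both broad faces and a red bar on top. Origin: centre of its underside.
- jar: A bystander: amber glass cream jar with a white lid, about 68 mm across, 60 mm high. Origin: centre of its underside.
There are look-alikes about, which are no part of the job. What is meant by the headset is not pink, and is the smaller of those in its own colour. There is more than one size of the stand; the one meant has the size given above.

How it is judged:
By the outcome, as a careful person would: the job done as asked, in the order asked, and still so for the second after the job is handed in, with the robot touching nothing.
It also fails if it takes over 43 s, if anything falls off the work surface, if the arm or the gripper's body presses on something with over 40 N, if the wrist force passes 120 N, or if a joint passes its speed limit or range.

## Working session

There is one attempt and no reset: what is moved stays moved. The work goes in short steps, each a Python script; the robot and the scene stay as the last script left them, time stands still between calls to the robot, and variables do not carry over. Pictures are saved under pics/ and viewed, and the job is handed in when it is done.

```bash
mkdir -p pics; ls
python3 - <<'E'
from station import env, effector, solver, viewer, workorder, search_frame, tip_of
import cv2, numpy as np
for c in ["side","top","wrist"]:
    im,d=viewer.read_camera(c); cv2.imwrite(f"pics/{c}0.png",im[:,:,::-1]); np.save(f"pics/{c}0.npy",d)
    i=viewer.camera_info(c); print(c,i)
    for n in ["headset","stand","crown_top","bar_top"]:
        f=search_frame if n in("headset","stand") else tip_of
        print(n,[(round(r["score"],2),np.round(r["at"],3)) for r in f(c,n)])
    if c!="wrist":
        for n in ["mug","clock","jar"]: print(n,[(round(r["score"],2),np.round(r["at"],3)) for r in tip_of(c,n)])
print(env.sense())
E
```

```text
pics
side {'intrinsics': array([[382.03628827,   0.        , 281.55584678],
       [  0.        , 382.03628827, 212.4814803 ],
       [  0.        ,   0.        ,   1.        ]]), 'eye': array([0.29852508, 1.00651118, 0.73648953]), 'rotation': array([[-0.97563908,  0.10235714, -0.1940397 ],
       [-0.21913666, -0.49650018,  0.83992065],
       [-0.01036887,  0.86198062,  0.50683518]])}
headset [(0.81, array([ 0.532, -0.439,  0.063])), (0.8, array([ 0.567, -0.177,  0.062])), (0.6, array([ 0.373, -0.176,  0.103])), (0.53, array([0.467, 0.272, 0.017]))]
stand [(0.91, array([0.47 , 0.274, 0.014])), (0.81, array([0.39, 0.42, 0.01])), (0.67, array([0.331, 0.173, 0.009]))]
crown_top [(0.69, array([ 0.382, -0.194,  0.204])), (0.67, array([ 0.532, -0.446,  0.148])), (0.56, array([ 0.574, -0.243,  0.149]))]
bar_top [(0.97, array([0.47 , 0.267, 0.162])), (0.73, array([0.325, 0.164, 0.119])), (0.24, array([ 0.574, -0.246,  0.136]))]
mug [(0.82, array([ 0.534,  0.012, -0.001])), (0.59, array([ 0.72 , -0.177, -0.001]))]
clock [(0.73, array([0.724, 0.191, 0.001]))]
jar [(0.7, array([ 0.719, -0.175
[... 1842 characters left out ...]
_velocities': array([-2.21193819e-04, -9.83446090e-04, -7.62985317e-04,  1.78255232e-03,
       -4.95117726e-05, -8.65293632e-04, -8.65156367e-04]), 'tau': array([ 4.62826429e-04, -5.20429838e+01, -1.24886664e-02, -2.44059938e+01,
       -5.67059149e-02,  1.13713168e-02,  1.21827080e-05]), 'ee_pos': array([ 0.29076011, -0.58137721,  0.21462188]), 'tcp_rot': array([[-8.94375658e-01, -9.64014156e-06,  4.47316646e-01],
       [-4.47316642e-01, -1.16585849e-04, -8.94375653e-01],
       [ 6.07726987e-05, -9.99999993e-01,  9.99593495e-05]]), 'wrist_force': array([-0.51202225,  0.34535394,  0.51496409]), 'moment': array([ 0.0180677 ,  0.04990868, -0.00670415]), 'gripper_width': 0.09189107483257594}
```

View pics/side0.png

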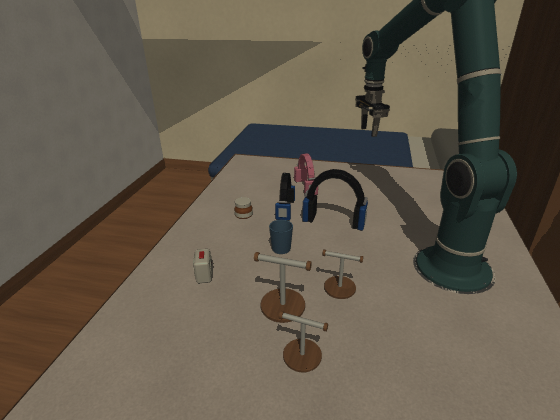

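View pics/top0.png

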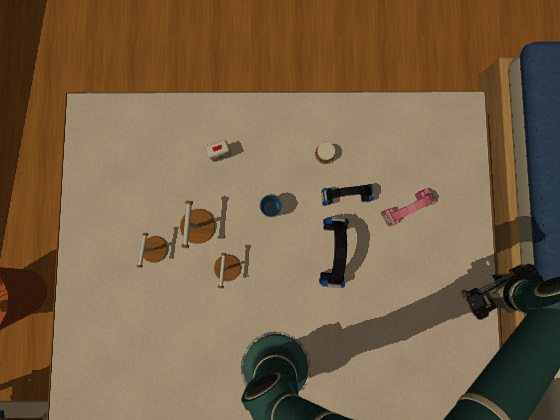

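Candidates in the top picture:
- Headsets: small blue at px (347,193), large blue at (335,252), pink at (410,206). The small blue one, crown about 0.149 m high, fits the description.
- Stands: (187,224) with its bar at about 0.16 m, and (142,250) and (222,270) with bars at about 0.12 m. The first one fits.

Next I'll check the crops and measure poses from depth.

```bash
cat > h.py <<'E'
import numpy as np, cv2
from station import env, effector, solver, viewer, workorder, search_frame, tip_of
def cloud(c,d):
    i=viewer.camera_info(c);K=i["intrinsics"]
    v,u=np.mgrid[:d.shape[0],:d.shape[1]]
    p=np.stack([(u-K[0,2])/K[0,0]*d,-(v-K[1,2])/K[1,1]*d,-d],-1)
    P=p@i["rotation"].T+i["eye"]; P[d<=0]=np.nan
    return P
def yaw2(xy,):  # principal axis of min-area rect
    r=cv2.minAreaRect(xy.astype(np.float32)*1000); return r
E
python3 - <<'E'
from h import *
for c in ["top","side"]:
    im=cv2.imread(f"pics/{c}0.png");P=cloud(c,np.load(f"pics/{c}0.npy"))
    def sel(x,y,rx,ry,z0,z1):
        return (abs(P[...,0]-x)<rx)&(abs(P[...,1]-y)<ry)&(P[...,2]>z0)&(P[...,2]<z1)
    for n,a in dict(table=(0.5,0.1,.05,.04,-.05,.05),bar=(.47,.267,.1,.05,.135,.2),bartop=(.47,.267,.045,.05,.135,.2),headall=(.571,-.242,.08,.12,.02,.2),band=(.571,-.242,.08,.06,.11,.2),crown=(.571,-.242,.05,.012,.13,.2)).items():
        q=P[sel(*a)]; 
        if len(q)<3: print(c,n,len(q)); continue
        m=np.median(q,0); 
        dd=np.linalg.svd(q[:,:2]-q[:,:2].mean(0),full_matrices=False)[2][0]
        print(c,n,len(q),"med",np.round(m,4),"min",np.round(q.min(0),3),"max",np.round(q.max(0),3),"axis deg",np.round(np.degrees(np.arctan(dd[1]/dd[0])),1),"rect",[np.round(t,1) for t in yaw2(q[:,:2])])
im=cv2.imread("pics/side0.png");t=cv2.imread("pics/top0.png")
A=cv2.resize(im[140:260,230:390],(640,480),interpolation=2)
cv2.imwrite("pics/crop1.png",A)
B=np.hstack([cv2.resize(t[170:220,310:380],(420,300),interpolation=2),cv2.resize(t[195:255,150:220],(350,300),interpolation=2)])
cv2.imwrite("pics/crop2.png",B)
E
```

```text
top table 671 med [ 4.987e-01  9.860e-02 -2.000e-04] min [ 0.45   0.06  -0.009] max [0.548 0.14  0.008] axis deg -1.0 rect [array([499.1, 100. ]), array([79.8, 97.6]), np.float64(89.9)]
top bar 269 med [0.4685 0.2678 0.1586] min [0.399 0.254 0.137] max [0.539 0.284 0.167] axis deg -4.2 rect [array([468.8, 268.9]), array([ 21.2, 141.7]), np.float64(86.0)]
top bartop 163 med [0.4685 0.2675 0.1583] min [0.426 0.259 0.137] max [0.514 0.28  0.167] axis deg -4.2 rect [array([470.2, 269.2]), array([16. , 89.7]), np.float64(85.8)]
top headall 621 med [ 0.5666 -0.2239  0.1162] min [ 0.494 -0.362  0.021] max [ 0.604 -0.157  0.154] axis deg -86.9 rect [array([ 549.3, -258.6]), array([ 99.1, 199.9]), np.float64(4.7)]
top band 318 med [ 0.5695 -0.2353  0.1409] min [ 0.554 -0.3    0.112] max [ 0.588 -0.183  0.154] axis deg -85.0 rect [array([ 570.9, -241.4]), array([ 26.2, 118.2]), np.float64(5.1)]
top crown 63 med [ 0.5692 -0.2418  0.1483] min [ 0.557 -0.254  0.136] max [ 0.582 -0.23   0.154] axis deg -22.0 rect [array([ 569.8, -241.9]), array([24.5, 23.7]), np.float64(0.6)]
side table 277 med [ 
[... 361 characters left out ...]
687 0.2738 0.1563] min [0.425 0.261 0.135] max [0.514 0.282 0.163] axis deg -4.1 rect [array([469.7, 271.5]), array([15.9, 88.7]), np.float64(85.2)]
side headall 566 med [ 0.5654 -0.179   0.0655] min [ 0.491 -0.361  0.02 ] max [ 0.594 -0.153  0.151] axis deg 88.6 rect [array([ 548.5, -256.5]), array([103.9, 204.1]), np.float64(4.2)]
side band 139 med [ 0.5674 -0.2061  0.1361] min [ 0.555 -0.29   0.111] max [ 0.585 -0.182  0.151] axis deg 89.9 rect [array([ 571.7, -235.5]), array([ 26.1, 106.5]), np.float64(4.8)]
side crown 22 med [ 0.5697 -0.2418  0.1488] min [ 0.559 -0.253  0.135] max [ 0.585 -0.231  0.151] axis deg -30.9 rect [array([ 572.1, -240.7]), array([22.1, 24.1]), np.float64(11.8)]
```

View pics/wrist0.png

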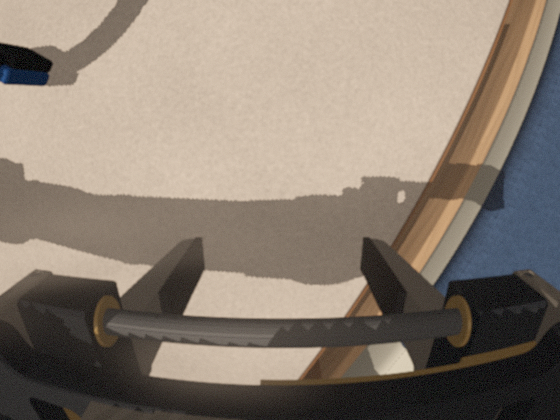

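View crops.

View pics/crop1.png

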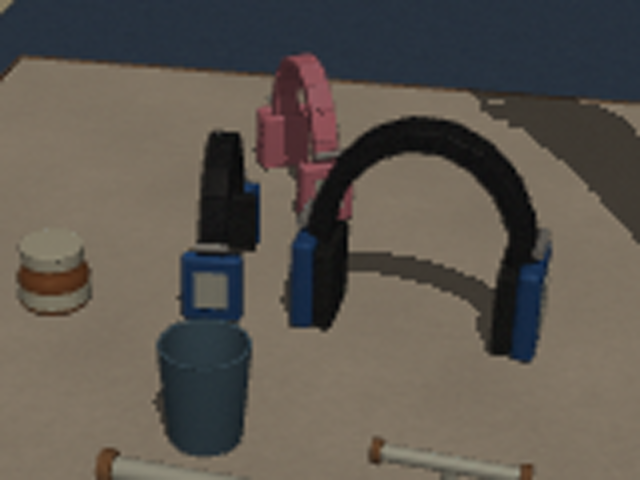

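View pics/crop2.png

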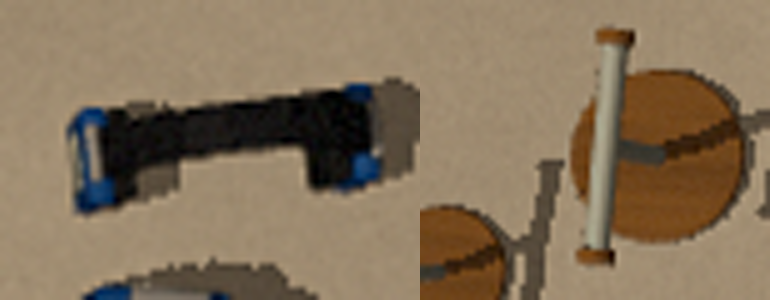

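```bash
cat >> h.py <<'E'
def R(yaw,s=1):
    z=s*np.array([np.cos(yaw),np.sin(yaw),0]);y=np.array([0,0,-1.]);return np.stack([np.cross(y,z),y,z],1)
H=np.array([.5705,-.2415]);HY=np.radians(5.0)
B=np.array([.469,.2695]);BY=np.radians(-4.1)
def off(yaw,o): return o*np.array([-np.sin(yaw),np.cos(yaw)])
E
python3 - <<'E'
from h import *
q0=env.sense()["joint_positions"]
for s in (1,-1):
  for o in (.028,-.028):
    for n,c,yw,zs in(("pick",H,HY,(.25,.121)),("place",B,BY,(.36,.148))):
      for z in zs:
        q=solver.inverse_kinematics([*(c+off(yw,o)),z],R(yw,s)); print(s,o,n,z,None if q is None else np.round(q,2))
E
```

```text
1 0.028 pick 0.25 [ 0.61  0.4  -0.41  1.65  0.17  1.12  0.25]
1 0.028 pick 0.121 [ 0.59  0.54 -0.38  1.77  0.25  0.88  0.19]
1 0.028 place 0.36 [ 0.25  0.43 -1.17  1.6   0.4   1.38 -1.03]
1 0.028 place 0.148 [ 0.19  0.7  -1.13  1.84  0.73  1.08 -1.29]
1 -0.028 pick 0.25 [ 0.66  0.44 -0.37  1.59  0.17  1.14  0.34]
1 -0.028 pick 0.121 [ 0.64  0.57 -0.34  1.7   0.23  0.91  0.29]
1 -0.028 place 0.36 [ 0.36  0.32 -1.11  1.67  0.29  1.34 -0.87]
1 -0.028 place 0.148 [ 0.32  0.66 -1.16  1.91  0.71  1.05 -1.22]
-1 0.028 pick 0.25 [ 0.18  0.36  0.17  1.69 -0.07  1.1  -2.69]
-1 0.028 pick 0.121 [ 0.13  0.51  0.23  1.8  -0.15  0.85 -2.62]
-1 0.028 place 0.36 [ 0.31  0.51 -1.31  1.59  0.49  1.42  2.03]
-1 0.028 place 0.148 [ 0.27  0.86 -1.32  1.84  0.9   1.21  1.72]
-1 -0.028 pick 0.25 [ 0.22  0.41  0.22  1.62 -0.1   1.12 -2.59]
-1 -0.028 pick 0.121 [ 0.19  0.55  0.27  1.74 -0.18  0.88 -2.52]
-1 -0.028 place 0.36 [ 0.46  0.41 -1.3   1.66  0.41  1.38  2.17]
-1 -0.028 place 0.148 [ 0.39  0.8  -1.32  1.91  0.86  1.16  1.81]
```

Run:
```python
from h import *
o=-.028; p=H+off(HY,o)
env.reach([*p,.22],R(HY)); print(env.sense()["t"])
im,d=viewer.read_camera("wrist"); cv2.imwrite("pics/w1.png",im[:,:,::-1])
```

```text
2.6
```

View pics/w1.png

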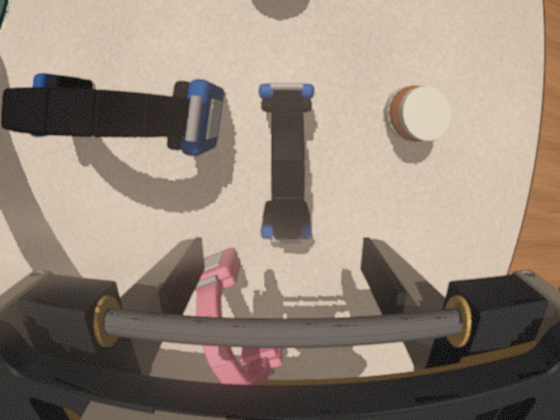

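Run:
```python
from h import *
s=env.sense(); im,d=viewer.read_camera("wrist")
i=viewer.camera_info("wrist");K=i["intrinsics"];T=i["T_tool_cam"]
v,u=np.mgrid[:420,:560];dx=(u-K[0,2])/K[0,0];dy=(v-K[1,2])/K[1,1];r=np.hypot(dx,dy)+1e-9
t=np.tan(r); p=np.stack([dx/r*t*d,-dy/r*t*d,-d],-1)
P=(p@T[:3,:3].T+T[:3,3])@s["tcp_rot"].T+s["ee_pos"]; P[d<=0]=np.nan
q=P[70:250,240:340].reshape(-1,3)
print(s["ee_pos"],np.round(P[280,240],3),np.round(P[60,350],3))
b=q[(q[:,2]>.115)&(q[:,2]<.17)]
print(len(b),np.median(b,0),b.min(0),b.max(0),cv2.minAreaRect(b[:,:2].astype(np.float32)*1000))
f=b[b[:,2]>.145]; print(f.mean(0),f.min(0),f.max(0))
for n in ["crown_top"]: print([(r["score"],np.round(r["at"],4)) for r in tip_of("wrist",n)])
```

```text
[ 0.57190366 -0.271705    0.21980232] [ 0.527 -0.414 -0.002] [ 0.641 -0.118 -0.001]
4289 [ 0.57342751 -0.23539896  0.1424033 ] [ 0.5569609  -0.30181941  0.11512983] [ 0.59127783 -0.18354854  0.15036121] ((574.1273803710938, -242.76559448242188), (25.998411178588867, 117.69947052001953), 4.9980597496032715)
[ 0.57378496 -0.24211643  0.14737147] [ 0.56034262 -0.26582162  0.14500264] [ 0.58796023 -0.21941246  0.15036121]
[(0.97, array([ 0.526 , -0.4491,  0.1473])), (0.93, array([ 0.5762, -0.2422,  0.1484]))]
```

```bash
sed -i 's/^H=.*;HY/H=np.array([.5738,-.2425]);HY/' h.py
python3 - <<'E'
from h import *
o=-.028; p=H+off(HY,o)
env.movel([*p,.122],R(HY),rate=.1); print(env.sense()["ee_pos"])
effector.grasp(30); s=env.sense(); print(s["t"],s["gripper_width"],s["wrist_force"],s["ee_pos"])
env.movel([*p,.152],R(HY),rate=.08); env.pause(.2)
s=env.sense(); print(s["t"],s["gripper_width"],s["wrist_force"],s["ee_pos"],s["moment"])
im,d=viewer.read_camera("side"); cv2.imwrite("pics/s2.png",cv2.resize(im[140:260,230:390,::-1],(640,480),interpolation=2))
im,d=viewer.read_camera("wrist"); cv2.imwrite("pics/w2.png",im[:,:,::-1])
E
```

```text
[ 0.57678015 -0.27054581  0.12276426]
4.8917 0.02594900767004214 [ 0.01175963 -0.40405569  0.12808679] [ 0.57618713 -0.27038486  0.12194775]
5.6167 0.02565606021929887 [ 0.45985593 -0.71078724 -2.08276861] [ 0.57590494 -0.27028195  0.15147801] [-0.03409564 -0.04288822  0.01040567]
```

View pics/s2.png

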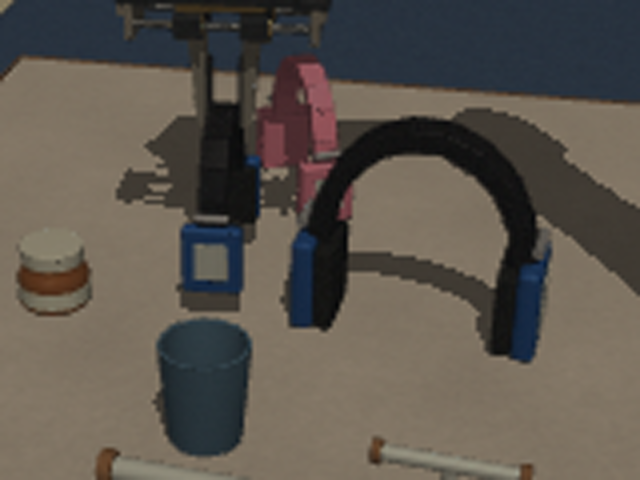

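View pics/w2.png

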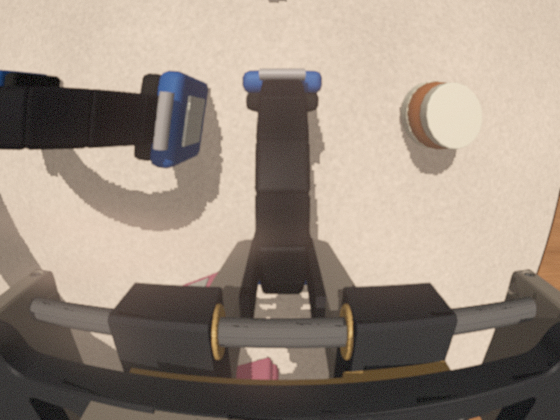

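Run:
```python
from h import *
o=-.0278; p=env.sense()["ee_pos"]
env.movel([p[0],p[1],.335],R(HY),rate=.15)
b=B+off(BY,o)
try: env.movel([*b,.335],R(BY),rate=.18)
except env.PlanningError as e: print("plan",e); env.reach([*b,.335],R(BY))
env.pause(.3)
s=env.sense(); print(s["t"],s["gripper_width"],s["wrist_force"],s["ee_pos"],b,s["moment"])
for c in ("side","wrist","top"):
    im,d=viewer.read_camera(c); cv2.imwrite(f"pics/{c}3.png",im[:,:,::-1]); np.save(f"pics/{c}3.npy",d)
    for n in("crown_top","crown_under","bar_top"): print(c,n,[(round(r["score"],2),np.round(r["at"],4)) for r in tip_of(c,n)])
np.savez("pics/st3.npz",p=s["ee_pos"],R=s["tcp_rot"])
im=cv2.imread("pics/side3.png");cv2.imwrite("pics/s3c.png",cv2.resize(im[130:330,200:400],(600,600),interpolation=2))
```

```text
10.4417 0.025665778635296135 [ 0.06805757 -0.06127964 -2.30396337] [0.46707728 0.24165871 0.33501551] [0.46701237 0.24177115] [-0.09893745 -0.09623794  0.02522354]
side crown_top [(0.94, array([ 0.532 , -0.4463,  0.149 ])), (0.9, array([0.4659, 0.2684, 0.3619])), (0.75, array([ 0.3809, -0.1946,  0.2023]))]
side crown_under [(0.96, array([0.4694, 0.267 , 0.3472])), (0.92, array([ 0.5282, -0.4477,  0.1312])), (0.82, array([ 0.3804, -0.1942,  0.1833]))]
side bar_top [(0.78, array([0.47  , 0.2697, 0.1631])), (0.78, array([0.3894, 0.4165, 0.1173])), (0.7, array([0.3292, 0.1649, 0.1195]))]
wrist crown_top [(0.62, array([0.4726, 0.2724, 0.3608]))]
wrist crown_under [(0.63, array([0.4669, 0.2712, 0.3467]))]
wrist bar_top [(0.86, array([0.3293, 0.1625, 0.122 ])), (0.6, array([0.3928, 0.4148, 0.1224]))]
top crown_top [(0.76, array([ 0.5316, -0.4463,  0.1451])), (0.66, array([ 0.383 , -0.1912,  0.2002]))]
top crown_under [(0.9, array([ 0.5298, -0.45  ,  0.1319])), (0.7, array([ 0.3832, -0.1931,  0.1807])), (0.56, array([0.4713, 0.2706, 0.3457]))]
top bar_top [(0.96, array([0.3275, 0.1667, 0.1168])), (0.56, array([0.471 , 0.2684, 0.1592]))]
```

View pics/s3c.png

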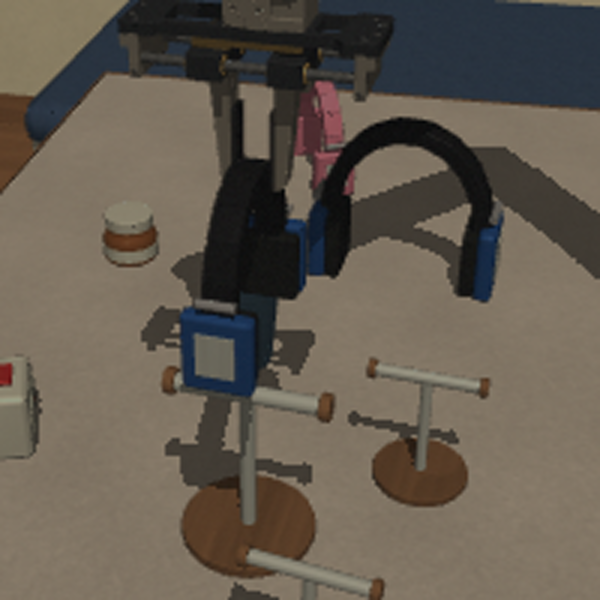

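View pics/wrist3.png

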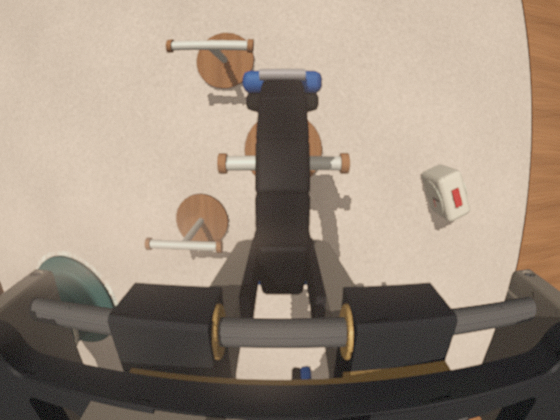

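View pics/top3.png

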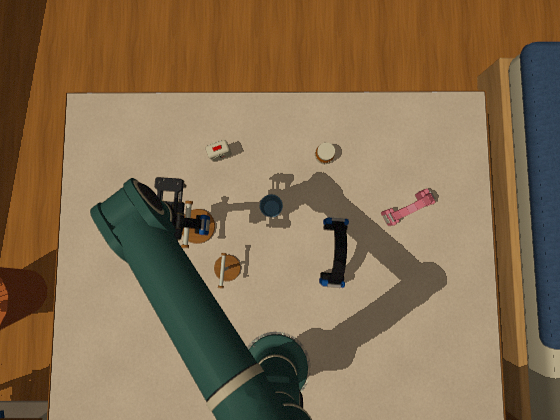

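Run:
```python
from h import *
s=env.sense();p=B+off(BY,-.0278)
env.movel([*p,.156],R(BY),rate=.1); env.pause(.2)
s=env.sense();f0=s["wrist_force"];print(s["t"],s["ee_pos"],f0)
z=.156
while z>.142:
    z-=.001; env.movel([*p,z],R(BY),rate=.03); env.pause(.08)
    s=env.sense();f=s["wrist_force"];print(round(z,4),np.round(s["ee_pos"],4),np.round(f,2),np.round(s["moment"],3))
    if f[2]-f0[2]>1.5 or np.linalg.norm(f-f0)>4: break
print(s["t"])
im,d=viewer.read_camera("side"); cv2.imwrite("pics/s4.png",cv2.resize(im[130:330,200:400,::-1],(600,600),interpolation=2))
im,d=viewer.read_camera("wrist"); cv2.imwrite("pics/w4.png",im[:,:,::-1])
```

```text
13.1833 [0.46715995 0.24179194 0.15623798] [-0.52598439  0.24825975 -1.23649337]
0.155 [0.467  0.2417 0.155 ] [ 0.55  0.03 -1.24] [-0.09  -0.065  0.014]
0.154 [0.467  0.2417 0.154 ] [ 0.14  0.03 -2.  ] [-0.093 -0.061  0.005]
0.153 [0.467  0.2418 0.153 ] [ 0.28 -0.2  -1.81] [-0.069 -0.049  0.054]
0.152 [0.467  0.2418 0.152 ] [ 0.15 -0.36 -1.27] [-0.073 -0.092  0.039]
0.151 [0.467  0.2418 0.151 ] [-0.35 -0.51 -0.82] [-0.055 -0.051  0.038]
0.15 [0.467  0.2418 0.15  ] [ 0.17  0.41 -1.19] [-0.048 -0.028 -0.05 ]
0.149 [0.4672 0.2419 0.1491] [0.65 1.08 0.13] [-0.052 -0.107 -0.012]
0.148 [0.4672 0.2419 0.1488] [-1.47 -1.77  5.51] [-0.22   0.219  0.092]
15.85
```

View pics/s4.png

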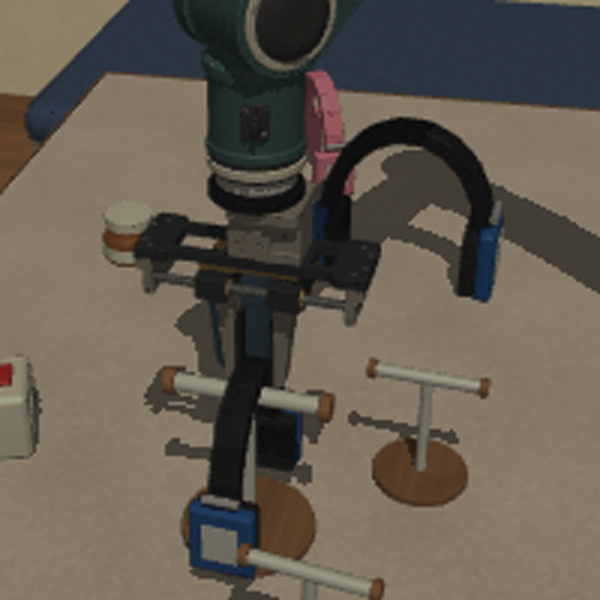

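View pics/w4.png

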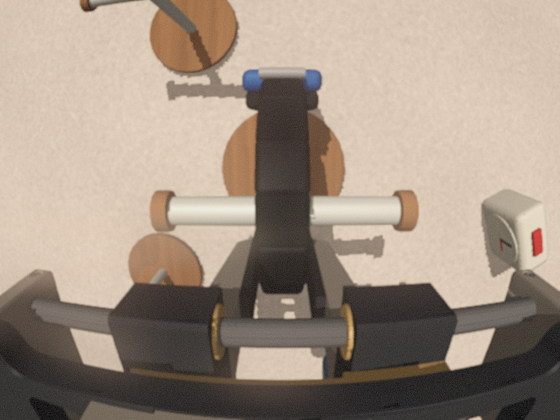

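Run:
```python
from h import *
p=B+off(BY,-.0278)
env.movel([*p,.1487],R(BY),rate=.03); env.pause(.2); print(env.sense()["wrist_force"])
effector.release(); env.pause(.3)
s=env.sense();print(s["t"],s["gripper_width"],s["wrist_force"],s["ee_pos"])
im,d=viewer.read_camera("wrist"); cv2.imwrite("pics/w5.png",im[:,:,::-1])
env.movel([*p,.33],R(BY),rate=.1)
env.pause(.5)
for c in ("side","wrist"):
    im,d=viewer.read_camera(c); cv2.imwrite(f"pics/{c}5.png",im[:,:,::-1]);np.save(f"pics/{c}5.npy",d)
    for n in("crown_top","crown_under","bar_top","headset"): print(c,n,[(round(r["score"],2),np.round(r["at"],4)) for r in tip_of(c,n)])
s=env.sense();print(s["t"],s["wrist_force"])
im=cv2.imread("pics/side5.png");cv2.imwrite("pics/s5c.png",cv2.resize(im[130:330,200:400],(600,600),interpolation=2))
```

```text
[-0.72250936 -0.74092281  3.73375867]
17.7583 0.09157084298683484 [-0.602174    0.86647411 -0.11133573] [0.46702285 0.24176994 0.14869637]
side crown_top [(0.93, array([0.4655, 0.2692, 0.1762])), (0.92, array([ 0.383 , -0.1964,  0.1996])), (0.67, array([ 0.5316, -0.4499,  0.1498]))]
side crown_under [(0.88, array([ 0.3812, -0.1964,  0.1834])), (0.76, array([0.4679, 0.2663, 0.1632])), (0.69, array([ 0.5289, -0.4515,  0.1284]))]
side bar_top [(0.98, array([0.3261, 0.1659, 0.1186])), (0.97, array([0.4703, 0.2693, 0.1616])), (0.57, array([0.3914, 0.4198, 0.1179]))]
side headset [(0.85, array([0.4701, 0.2642, 0.0268])), (0.75, array([ 0.5288, -0.4461, -0.0007]))]
wrist crown_top [(0.95, array([0.4719, 0.2689, 0.1719]))]
wrist crown_under [(0.64, array([0.4686, 0.2718, 0.1606])), (0.21, array([0.4719, 0.2695, 0.173 ]))]
wrist bar_top [(0.91, array([0.3288, 0.1624, 0.1201])), (0.89, array([0.471 , 0.2718, 0.1623])), (0.79, array([0.3958, 0.4126, 0.1214])), (0.52, array([0.4673, 0.2673, 0.0263]))]
wrist headset []
20.775 [ 0.88069923 -0.14136517 -0.12416425]
```

View pics/s5c.png

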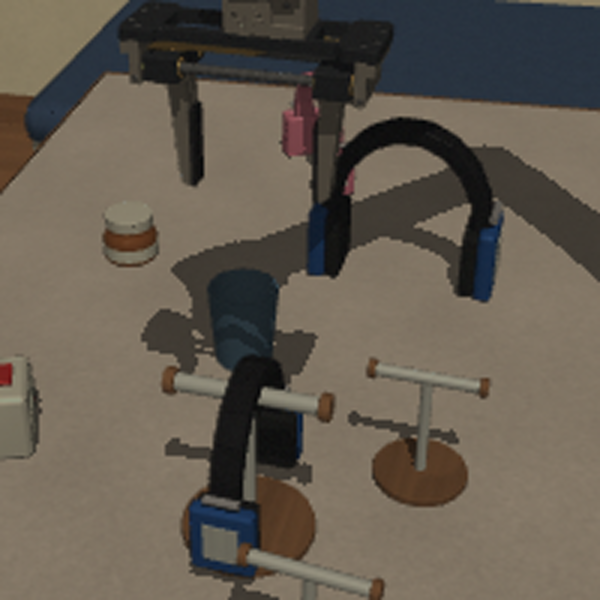

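View pics/wrist5.png

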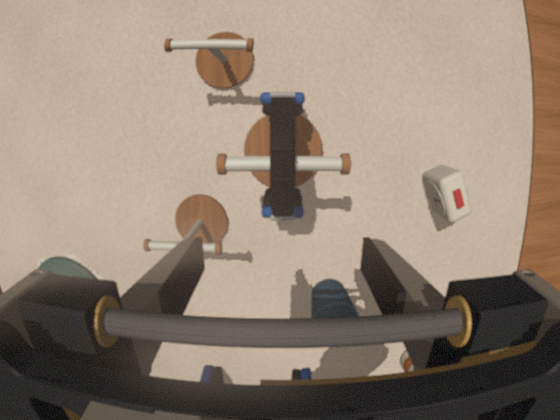

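Run:
```python
from h import *
s=env.sense(); im,d=viewer.read_camera("wrist")
i=viewer.camera_info("wrist");K=i["intrinsics"];T=i["T_tool_cam"]
v,u=np.mgrid[:420,:560];dx=(u-K[0,2])/K[0,0];dy=(v-K[1,2])/K[1,1];r=np.hypot(dx,dy)+1e-9
t=np.tan(r); p=np.stack([dx/r*t*d,-dy/r*t*d,-d],-1)
P=(p@T[:3,:3].T+T[:3,3])@s["tcp_rot"].T+s["ee_pos"]; P[d<=0]=np.nan
q=P[80:235,255:310].reshape(-1,3)
b=q[(q[:,2]>.1)&(q[:,2]<.2)&(abs(q[:,0]-.469)<.03)]
print(cv2.minAreaRect(b[:,:2][b[:,2]<.3].astype(np.float32)*1000))
dirn=np.array([-np.sin(BY),np.cos(BY)])
l=(b[:,:2]-B)@dirn; c=(b[:,:2]-B)@np.array([np.cos(BY),np.sin(BY)])
for k in (10,25,35,45,55): print(k,[ (round(np.median(b[m,2]),4), round(np.median(c[m]),4), m.sum()) for m in [(abs(c)<.011)&(abs(l-sg*k/1000)<.004) for sg in(1,-1)]])
print([(n,[np.round(r["at"],3) for r in tip_of("side" if viewer.read_camera("side") else "",n)][:2]) for n in("mug","clock","jar")], env.sense()["t"])
```

```text
((469.4631652832031, 268.6089172363281), (160.0355682373047, 58.049800872802734), 85.51365661621094)
10 [(np.float64(0.1748), np.float64(0.0006), np.int64(177)), (np.float64(0.1751), np.float64(0.0005), np.int64(167))]
25 [(np.float64(0.1698), np.float64(-0.0004), np.int64(188)), (np.float64(0.1706), np.float64(-0.0005), np.int64(151))]
35 [(np.float64(0.165), np.float64(0.0006), np.int64(164)), (np.float64(0.1659), np.float64(-0.0005), np.int64(119))]
45 [(np.float64(0.1573), np.float64(-0.0004), np.int64(170)), (np.float64(0.1577), np.float64(-0.0), np.int64(98))]
55 [(np.float64(0.146), np.float64(-0.0004), np.int64(139)), (np.float64(0.148), np.float64(-0.0001), np.int64(94))]
[('mug', [array([ 0.532,  0.012, -0.002])]), ('clock', [array([0.724, 0.192, 0.002]), array([0.469, 0.268, 0.001])]), ('jar', [array([ 0.717, -0.176, -0.001]), array([0.469, 0.27 , 0.176])])] 21.125
```

Left and right heights agree within 1–2 mm, the headset is square and centred on the bar, and the bystanders haven't moved. Handing in.

```bash
python3 -c "
from station import workorder
print(workorder.finish_job())"
```

```text
the job is handed in; nothing more can be done
None
```

The small blue headphones now hang over the bar of the 160 mm stand, and the job is handed in at about 21 s of the 43 s allowed. I gripped the headband 28 mm off its crown so the fingertips cleared the bar. I lowered it in 1 mm steps until it touched (about 5.5 N at the wrist), then opened the fingers and withdrew straight up.

- **Position:** the headband lies within about 1 mm of the middle of the bar. It is square to the bar within about 0.5°.
- **Level:** matching points on the two sides of the headband differ in height by 0.3 to 2 mm. The two cups themselves were not measured.
- **Bystanders:** the mug, clock and jar read within about 6 mm of where they started, about what the networks' 4 mm error allows.
- **Touching nothing:** the gripper was clear of everything, with under 1 N at the wrist, about sensor noise.

One disagreement came up before the grasp: the wrist camera put the headphones about 3 mm further along x than the other cameras did. I used the wrist reading. No checks failed.

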